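Lay the stoppered jar down in the labelling rest

ROBOT

A 6-joint arm with a two-finger parallel gripper is mounted at the origin on a cart in front of the work surface, level with it; the furniture and walls round the work are solid. World frame = base frame: x ahead of the robot, y to its left, z up, the work surface at z = 0. Lengths are in m, angles in rad, forces in N, time in s.
With the tool pointing down it reaches from about 0.375 to 0.975 m from the base axis. Payload 3.8 kg.
Tool frame: the origin (TCP) lies at the very end of the fingers, on their centre line; the grasp point (between the pads) lies 19 mm behind it; z points along the fingers, y is the line along which they close (so a half turn about z gives the same grasp; the last joint's range is limited). The gripper opens to 85 mm and grips with 20 to 120 N. Pads are 22 mm wide; open, the fingers measure 114 mm over their backs; the gripper's body (76 mm by 85 mm) begins 54 mm behind the grasp point. The pads swing forward as they close: fully open they stand 13 mm farther back than shut.
Start: joints at [1.17, 0.264, 1.604, -0, 1.274, -0.037], TCP at [0.24, 0.631, 0.209] pointing down, gripper open.
Joint ranges: [-2.63, 2.63], [-0.94, 2.18], [0.31, 2.57], [-1.31, 4.45], [0, 2.66], [-2.55, 2.55]. Speed limits (rad/s): [2.57, 2.57, 3.14, 3.14, 3.14, 3.14].

INTERFACE

Orientations are given as a rotation vector (axis times angle).
In Python, from workcell import * gives the robot as it stands.
- The arm moves only by the shell command python3 -m crank 'ROWS' [OPENING] [FORCE]. ROWS is JSON, a list that holds one entry, the list of rows, each a list of 6 numbers: the shift along the tool's x, y, z in cm, then the turn, a rotation vector about the tool's x, y, z in rad. In form: [[[dx, dy, dz, ax, ay, az], ...]]. A call has 1 to 8 rows; each row shifts and turns the commanded pose from where the row before left it, along the tool's axes as they then stand; what a row does not reach is not made up. A row lasts 1/12 s, in which the tool goes at most 41.7 mm and 7.16 degrees, less where a joint would pass 70% of its speed; a pose out of reach is approached as far as the arm can. A call with a gripper value outside its range is refused whole. OPENING is the finger opening in cm, from 0 to 8.54, set as the call begins (- or left out, the last holds). The fingers move at their own pace and stop on an object; FORCE is the grip in N (left out, the last holds). Time passes only in rows, so rows that do not move let the fingers close. It gives the time, the measured TCP pose, the force, the opening and the grip force at its end, in the units of the state.
- read_state(): the state, without advancing time (a new reading comes with each control period).
- read_camera(name): name is "scene" or "side" or "wrist"; returns the picture (384x512x3 uint8, blue, green, red); there is no depth.
- camera_model(name): a dict with "camera_matrix" (3x3 intrinsics, pixels), "k1" (the pictures are not rectified: a ray, as slopes to the right and down, at radius r is drawn at 1 + k1 r^2 times it, then the intrinsics apply), "R" (3x3) and "t" (3): a world point X has camera coordinates R X + t. Camera axes: x right, y down, z forward; pixel columns grow to the right and rows downward; lengths in m; the calibration is good to about 2 mm. A picture is of the moment at which its call begins: read the wrist's pose just before it. camera_model takes no time and is no camera call; for the wrist camera it gives the pose at the moment of the call.
- finish_job(): hands the job in; it is judged then, once.
The state is a dict: "time": time; "q": joint angles; "joint_vel": joint speeds; "joint_torque": joint torques, N m; "tool_pos": TCP position; "tcp_rot": TCP orientation; "wrist_force": force on the tool from outside, world axes, zero at the start; "torque": the same for the moment, N m; "width": opening from 0.0 (shut) to 1.0 (fully open); "grip_force": force on a finger pad.
Only numpy, scipy, OpenCV 4.12 (cv2) and the standard library are available. Lean on these libraries where they do the work, as an engineer would, in place of code of your own. Each camera call takes 0.05 s, during which the arm holds its last target. There are 200 camera calls.

TASK

The tall pale jar with the black stopper stands between the cheeks of the labelling rest, its foot at the low stop. Using only the fingertips, without gripping or lifting it, tip the jar over that stop and keep it supported on its way down, so that it lands gently and stays lying on its side in the V-shaped saddle of the rest. Leave the rest of the things on the bench standing where they are.

Things in the scene. Friction and masses are not known exactly. Their poses are not given: they have to be found in the camera images.
- jar: loose round pale plastic jar with black stopper, about 250 g. Body 56 mm in diameter up to a shoulder at 128 mm; stopper 35 mm in diameter from 128 to 149 mm, a small spout on it to 160 mm. Origin: centre of the underside; z: along the axis to the stopper. It starts upright on the bench, its side 1 to 5 mm from the face of the stop, its foot midway between the cheeks of the rest
- jar_mid (a point): point on the jar's axis, 65 mm above its foot, near its centre of mass; standing free the jar over-balances at about 22 degrees, and dropping unsupported from there it would land far too hard
- jar_stopper_top (a point): centre of the top of the jar's stopper, on the axis, 149 mm above its foot; when the jar lies in the rest this end sticks out beyond the saddle, clear of the bench
- rest: fixed metal labelling rest. Origin: at bench height, middle of the stop's outer face; x: level, the way the jar is to fall and lie; z up. The stop is a black rubber strip at x = 0 to 8 mm, 10 mm high; the plate behind it, up to x = 102 mm, is 6 mm thick. Two upright cheeks, 40 mm high, 60 mm apart inside, 68 mm outside, run along x from -32 to 60 mm and flank the jar's foot
- saddle (a point): lowest point of the rest's grey saddle, a 90 degree V open upward and along x, at rest x = 71 to 89 mm (this point at 80 mm, 21 mm above the bench); V's upper ends 52 mm above the bench, 66 mm apart. The jar pivots over the stop's upper edge, between the cheeks, and ends lying on stop and saddle, axis about 73 degrees from vertical
- cup_2: bystander: small clear plastic beaker, 67x70x60 mm, loose; origin centre of underside
- cup_discard: bystander: small clear plastic beaker, 70x73x64 mm, loose; origin centre of underside
- bottle_a: bystander: small pale plastic bottle with a red cap, 30 mm in diameter, 76 mm high, loose, standing beside the rest; origin centre of underside
- bottle_b: bystander: small pale plastic bottle with a white cap, 32 mm in diameter, 84 mm high, loose, standing beside the rest; origin centre of underside
Things that resemble listed ones, but are neither listed nor needed, are in the scene too. Leave any yellow look-alike of the jar alone.

How it is judged:
By the outcome, as a careful person would: the job done as asked, in the order asked, and still so for the second after the job is handed in, with the robot touching nothing.
It also fails if it takes over 40 s, if anything falls off the work surface, if the arm or the gripper's body presses on something with over 40 N, if the wrist force passes 120 N, or if a joint passes its speed limit or range.

## Working session

There is one attempt and no reset: what is moved stays moved. The work goes in short steps, Python scripts to look and compute and a shell command to move; the robot and the scene stay as the last step left them, time stands still between calls to the robot, and variables do not carry over. Pictures are saved under pics/ and viewed, at most 10 in all, crops included, and the job is handed in when it is done.

```bash
mkdir -p pics; python3 - <<'E'
from workcell import *
import cv2
for n in ("scene","side"):
    im=read_camera(n); cv2.imwrite(f"pics/{n}0.png",cv2.resize(im,(800,600),interpolation=cv2.INTER_CUBIC)); cv2.imwrite(f"pics/{n}_raw.png",im)
s=read_state();print(s["time"],s["tool_pos"],s["tcp_rot"],s["width"])
for n in ("scene","side"):
    m=camera_model(n);print(m)
E
```

```text
0.1 [0.23987775 0.63016866 0.20817352] [-0.5681893  -3.08928785  0.00314913] 0.9989719363108475
{'camera_matrix': array([[404.9807073 ,   0.        , 255.3266206 ],
       [  0.        , 404.9807073 , 190.61249724],
       [  0.        ,   0.        ,   1.        ]]), 'k1': -0.03343043771508558, 'R': array([[ 0.76927836, -0.63876326, -0.0138675 ],
       [-0.27855302, -0.31577685, -0.90702436],
       [ 0.57499481,  0.70161705, -0.42084973]]), 't': array([-0.33519323,  0.29414597,  0.56716578])}
{'camera_matrix': array([[373.36895137,   0.        , 252.80129058],
       [  0.        , 373.36895137, 187.78122194],
       [  0.        ,   0.        ,   1.        ]]), 'k1': 0.0013534669919477182, 'R': array([[-0.9977919 , -0.0648302 , -0.01443519],
       [-0.00936967,  0.3525609 , -0.93574196],
       [ 0.06575362, -0.9335405 , -0.35238985]]), 't': array([0.55145448, 0.07973689, 0.93674768])}
```

View pics/scene0.png

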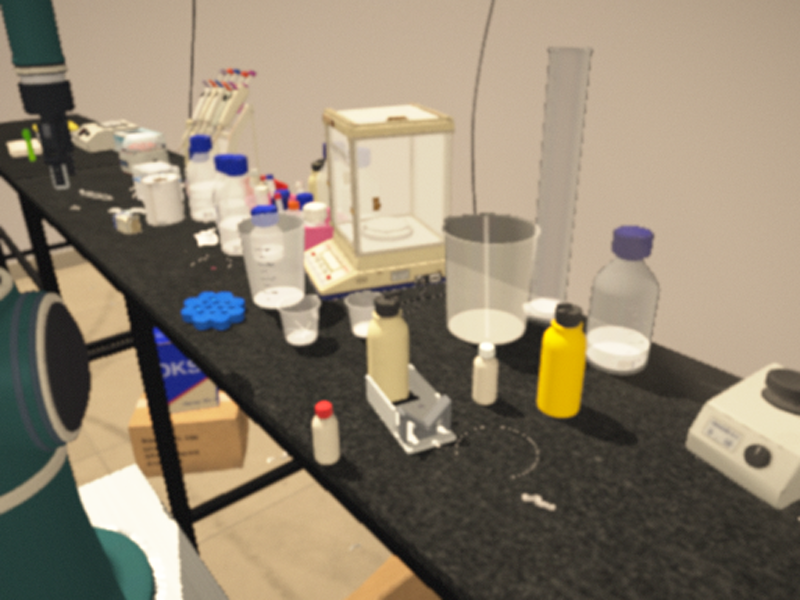

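View pics/side0.png

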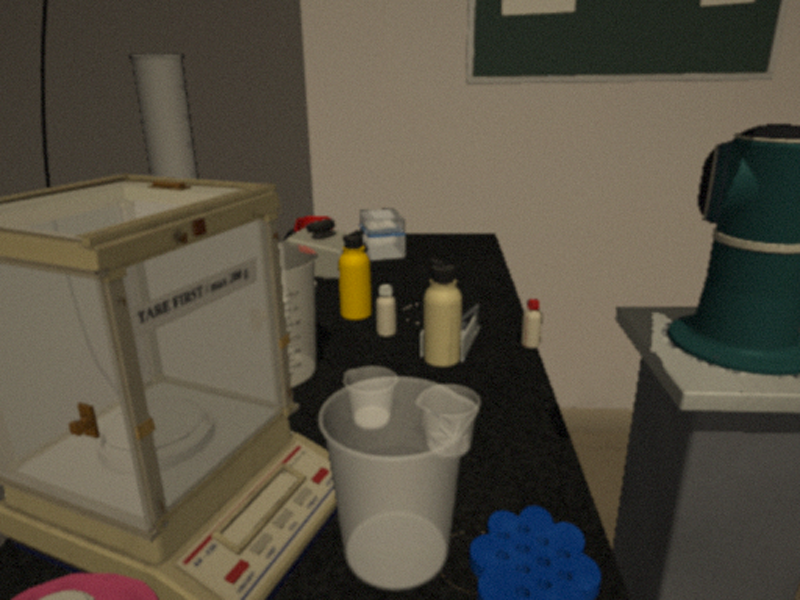

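The pale jar with the black stopper is in the rest at scene (388,350) and side (443,320). It could be mistaken for the yellow look-alike at scene (562,360), the white-cap bottle at (485,375) or the red-cap bottle at (325,435). Next I'll take a close crop to check it.

```bash
python3 - <<'E'
import cv2,numpy as np
a=cv2.imread("pics/scene_raw.png")[180:300,190:340]
b=cv2.imread("pics/side_raw.png")[155:245,235:355]
A=cv2.resize(a,(750,600),interpolation=cv2.INTER_CUBIC);cv2.imwrite("pics/c1.png",A)
B=cv2.resize(b,(800,600),interpolation=cv2.INTER_CUBIC);cv2.imwrite("pics/c2.png",B)
E
```

```text
(no output)
```

View pics/c1.png

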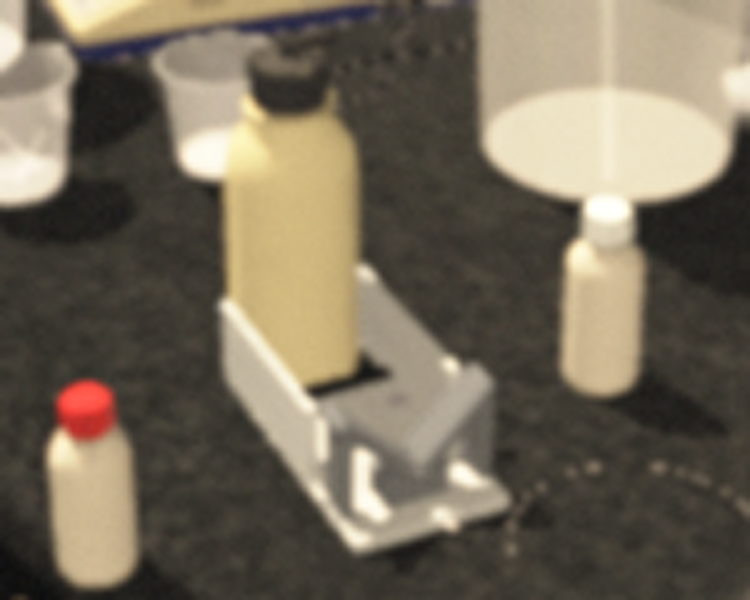

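View pics/c2.png

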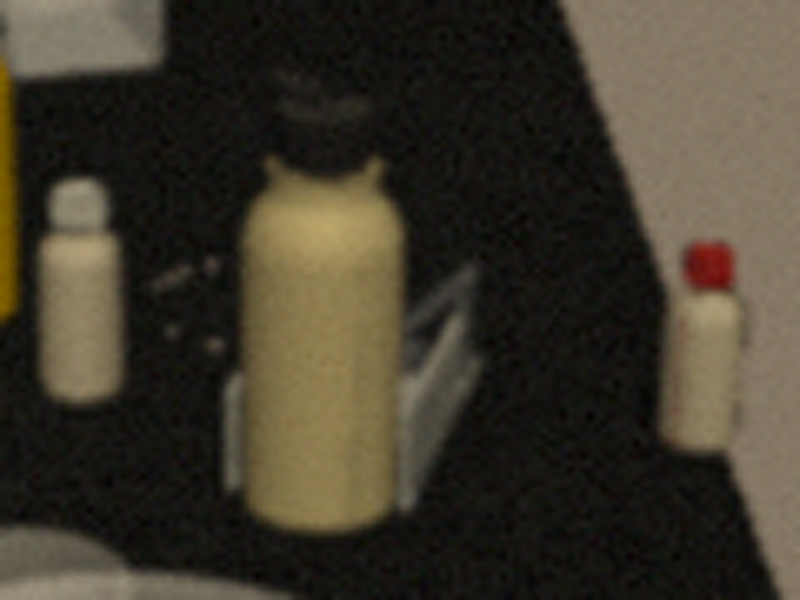

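The crops show the pale jar with its black stopper at c1 (290,55) to (310,385), standing between the cheeks. The V is on the near side, at c1 (420,430). The red bottle is near the left cheek and the white bottle is off to the right. Next I'll fit the rest and jar poses.

```bash
cat > h.py <<'E'
from workcell import *
import numpy as np,cv2
from scipy.optimize import least_squares
from scipy.spatial.transform import Rotation as Rn
CM={n:camera_model(n) for n in("scene","side")}
def proj(m,X):
    c=np.atleast_2d(X)@m["R"].T+m["t"];s=c[:,:2]/c[:,2:];s=s*(1+m["k1"]*(s**2).sum(1,keepdims=True))
    K=m["camera_matrix"];return s*[K[0,0],K[1,1]]+K[:2,2]
E
python3 - <<'E'
from h import *
c1=lambda u,v:(190+u/5,180+v/5)
c2=lambda u,v:(235+u/6.667,155+v/6.667)
P=[("scene",c1(225,303),(-32,-32,40)),("scene",c1(325,408),(60,-32,40)),("scene",c1(365,268),(-32,32,40)),("scene",c1(455,363),(60,32,40)),
("scene",c1(360,552),(102,-34,0)),("scene",c1(512,502),(102,34,2)),("scene",c1(225,380),(-32,-34,0)),("scene",c1(415,455),(89,0,21)),("scene",c1(490,378),(89,33,52)),
("side",c2(405,510),(-32,-32,0)),("side",c2(230,490),(-32,34,0))]
def W(p,X):
    c,s=np.cos(p[2]),np.sin(p[2]);X=np.array(X)/1000
    return np.c_[p[0]+c*X[:,0]-s*X[:,1],p[1]+s*X[:,0]+c*X[:,1],X[:,2]]
def res(p):
    w=W(p,[q[2] for q in P]);return np.concatenate([proj(CM[q[0]],w[i])[0]-q[1] for i,q in enumerate(P)])
best=min((least_squares(res,[.55,.1,y],loss="soft_l1") for y in(-2.5,-1.5,-.5,.5,1.5,2.5)),key=lambda r:r.cost)
print("rest",best.x,best.cost);print(res(best.x).reshape(-1,2).round(1))
def tri(a,b):
    return least_squares(lambda X:np.r_[proj(CM["scene"],X)[0]-a,proj(CM["side"],X)[0]-b],[.55,.1,.1])
for n,a,b in[("stopper_base c",c1(290,100),c2(322,158)),("redcap top",c1(85,390),c2(710,248)),("whitecap top",c1(608,205),c2(78,183))]:
    r=tri(a,b);print(n,r.x.round(4),r.cost)
# jar axis by upright cylinder: foot pos from rest and stopper
# jar silhouettes mid heights: scene centre col at z~.07, side
jar=least_squares(lambda p:np.r_[[proj(CM["scene"],[p[0],p[1],.138])[0][0]-c1(289,0)[0], proj(CM["scene"],[p[0],p[1],.07])[0][0]-c1(293,0)[0],proj(CM["side"],[p[0],p[1],.138])[0][0]-c2(323,0)[0],proj(CM["side"],[p[0],p[1],.07])[0][0]-c2(322,0)[0]]],[.55,.1])
print("jar",jar.x,jar.fun)
p=best.x;c,s=np.cos(p[2]),np.sin(p[2]);d=jar.x-p[:2];print("jar in rest",c*d[0]+s*d[1],-s*d[0]+c*d[1], "x dir",c,s)
print(Rn.from_rotvec(read_state()["tcp_rot"]).as_matrix().round(3))
E
```

```text
rest [ 0.47230911  0.04668914 -1.80967671] 10.070066563034281
[[-0.7 -0.6]
 [-2.1  0.5]
 [-2.  -0.7]
 [ 0.5  1.1]
 [-0.1  0.6]
 [ 0.1 -0.2]
 [-0.8 -0.2]
 [ 1.3  2.5]
 [ 1.3  0.3]
 [-1.6  0.8]
 [-2.2  0.3]]
stopper_base c [0.4771 0.0718 0.1306] 0.2735091283694507
redcap top [0.3353 0.018  0.0784] 1.0803046769121591
whitecap top [ 0.5697 -0.0229  0.0868] 0.26960687711539144
jar [0.47555552 0.0689842 ] [ 0.05183206 -0.0533114   0.13437393 -0.13781566]
jar in rest -0.022430109064414342 -0.002121125415797606 x dir -0.23661495594424858 -0.9716035007262486
[[-0.935  0.356 -0.001]
 [ 0.356  0.935 -0.002]
 [ 0.    -0.002 -1.   ]]
```

The bottles match their given heights to within 3 mm (78 and 87 mm against 76 and 84), and the jar side should be 1–5 mm behind the stop. That puts the jar axis near (0.477, 0.071), with the rest's x direction about (-0.24, -0.97).

Plan:
1. Straddle the jar loosely, with one fingertip behind it and one in front.
2. Rotate the tool about the stop edge, so the rear finger tips the jar and the front finger lowers it.

First I'll go up and across.

```bash
python3 -m crank '[[[0,0,-4,0,0,0],[0,0,-4,0,0,0],[0,0,-4,0,0,0],[0,0,-4,0,0,0],[-2.8,-2.9,-2,0,0,0],[-2.8,-2.9,0,0,0,0],[-2.8,-2.9,0,0,0,0],[-2.8,-2.9,0,0,0,0]]]' 7.2 20
python3 -m crank '[[[-2.8,-2.9,0,0,0,0],[-2.8,-2.9,0,0,0,0],[-2.8,-2.9,0,0,0,0],[-2.8,-2.9,0,0,0,0],[-2.8,-2.9,0,0,0,0],[-2.8,-2.9,0,0,0,0],[-2.8,-2.9,0,0,0,0],[-2.8,-2.9,0,0,0,0]]]'
python3 -m crank '[[[-2.8,-2.9,0,0,0,0],[-2.8,-2.9,0,0,0,0],[-2.8,-2.9,0,0,0,0],[0,0,0,0,0,-0.12],[0,0,0,0,0,0],[0,0,0,0,0,0]]]'
python3 - <<'E'
from h import *
s=read_state();m=camera_model("wrist");im=read_camera("wrist");np.savez("w1.npz",im=im,**{k:m[k] for k in m})
cv2.imwrite("pics/w1.png",cv2.resize(im,(800,600),interpolation=cv2.INTER_CUBIC))
print(s["tool_pos"],Rn.from_rotvec(s["tcp_rot"]).as_matrix().round(3),s["q"],s["width"]);print(m["R"].round(3),m["t"])
print(proj(m,[[.477,.071,.149],[.4735,.041,.01]])*800/512)
E
```

```text
time: 0.77
tool_pos: [0.3027, 0.484, 0.388]
tcp_rot: [0.567, 3.09, 0.0]
wrist_force: [0.4, -0.3, -0.6]
width: 0.844
grip_force: 0.0
time: 1.43
tool_pos: [0.4292, 0.1869, 0.3876]
tcp_rot: [-0.568, -3.09, 0.0]
wrist_force: [0.5, 0.3, -0.2]
width: 0.842
grip_force: 0.0
time: 1.93
tool_pos: [0.4765, 0.0773, 0.3874]
tcp_rot: [-0.388, -3.116, -0.0]
wrist_force: [0.6, 0.5, 0.4]
width: 0.842
grip_force: 0.0
[0.47650225 0.07731342 0.38739342] [[-0.969  0.245 -0.001]
 [ 0.245  0.969  0.   ]
 [ 0.001  0.    -1.   ]] [ 1.08812004e-01 -1.64205133e-01  1.73238713e+00  5.66210750e-04
  1.57456282e+00 -1.21409299e+00] 0.8419361707479812
[[ 0.243  0.97   0.   ]
 [ 0.928 -0.233  0.289]
 [ 0.281 -0.07  -0.957]] [-0.19104469 -0.51303065  0.42027502]
[[395.12447252 247.22529981]
 [368.83497332 226.48194126]]
```

View pics/w1.png

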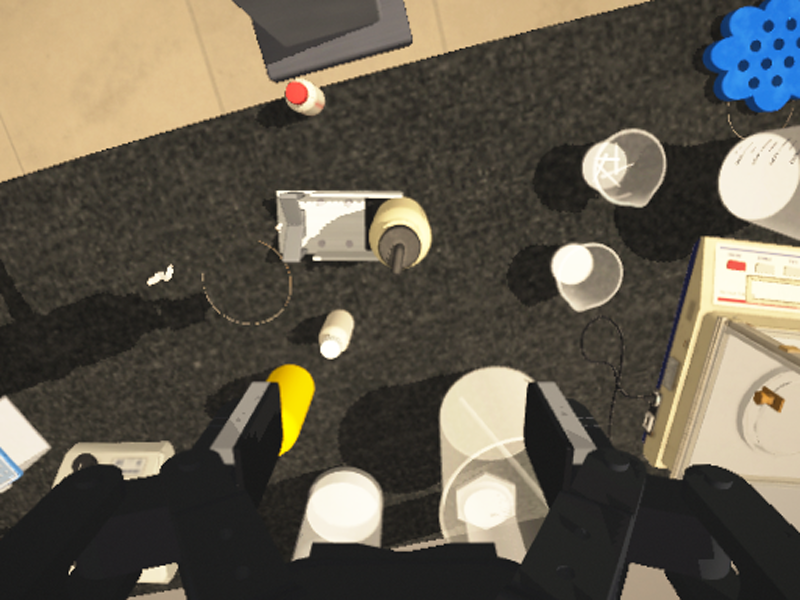

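The wrist view shows the stopper centre near (399,243), with the rest running left from (403,193) to (277,262). The red bottle is at (300,95) and the white one at (335,335). I'll zoom in to refine.

```bash
python3 - <<'E'
import cv2,numpy as np
im=np.load("w1.npz")["im"][110:185,165:285]
cv2.imwrite("pics/w1c.png",cv2.resize(im,(800,500),interpolation=cv2.INTER_CUBIC))
E
```

```text
(no output)
```

View pics/w1c.png

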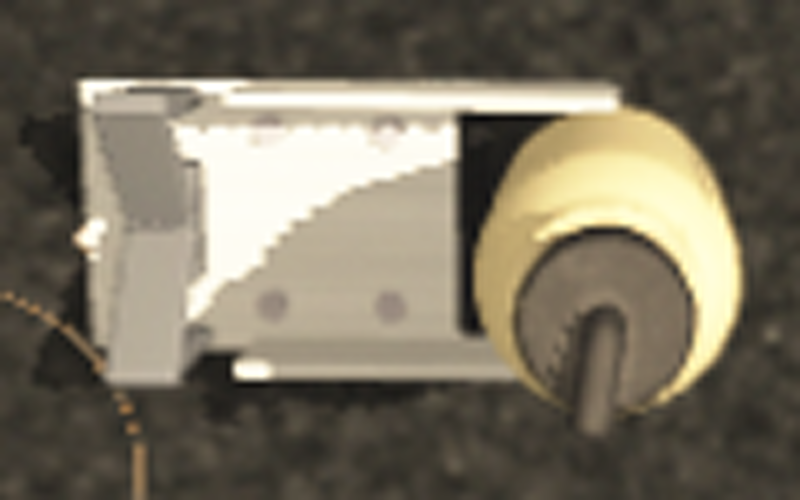

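```bash
cat > fit.py <<'E'
from h import *
d=np.load("w1.npz");m={k:d[k] for k in("camera_matrix","k1","R","t")}
c=lambda u,v:np.array((165+u/6.667,110+v/6.667))
P=[(c(220,95),(60,-32,40)),(c(620,97),(-32,-32,40)),(c(233,370),(60,32,40)),(c(460,115),(8,-30,10)),(c(460,330),(8,30,10)),(c(125,230),(89,0,21)),(c(188,230),(71,0,21)),(c(108,385),(89,33,52)),(c(183,385),(71,33,52)),(c(80,87),(102,-34,3))]
def W(p,X):
    k,s=np.cos(p[2]),np.sin(p[2]);X=np.atleast_2d(X)/1000
    return np.c_[p[0]+k*X[:,0]-s*X[:,1],p[1]+s*X[:,0]+k*X[:,1],X[:,2]]
r=least_squares(lambda p:(proj(m,W(p,[q[1] for q in P]))-[q[0] for q in P]).ravel(),[.473,.04,-1.81],loss="soft_l1")
p=r.x
E
python3 - <<'E'
from fit import *
print(p,r.cost,r.fun.reshape(-1,2).round(1).tolist())
j=least_squares(lambda x:proj(m,[*x,.149])[0]-c(606,317),[.477,.071]).x
k,s=np.cos(p[2]),np.sin(p[2]);e=j-p[:2];print("jar",j,"in rest",k*e[0]+s*e[1],-s*e[0]+k*e[1],k,s)
E
```

```text
[ 0.47100533  0.04598318 -1.81053523] 4.698779555408233 [[0.2, 0.9], [-0.3, 0.1], [0.5, 0.2], [-0.7, -2.8], [0.2, 1.1], [-0.1, -0.3], [1.4, -0.4], [-0.4, 0.3], [-0.2, 0.2], [-0.2, -0.9]]
jar [0.47708792 0.07486031] in rest -0.02949554165608658 -0.0009482183354363807 -0.23744900986412115 -0.9714000039708403
```

The fit is consistent: rest at (0.471, 0.046), jar at rest x -30 mm and y -1 mm, as the task states. A rotation about the stop edge is a constant row in tool axes. I'll rehearse the tilt in free air above the jar to check the joints allow it.

```bash
python3 -m crank '[[[-0.1,-0.13,-0,0,0,-0.008],[0,0,3.4,0,0,0],[0,0,3.4,0,0,0],[0,0,3.4,0,0,0],[0,0,3.4,0,0,0],[0,0,0,0,0,0]]]' 6.6 20
python3 -m crank '[[[0,-1.06,-0.27,-0.12,0,0],[0,-1.06,-0.27,-0.12,0,0],[0,-1.06,-0.27,-0.12,0,0],[0,-1.06,-0.27,-0.12,0,0],[0,-1.06,-0.27,-0.12,0,0],[0,-1.06,-0.27,-0.12,0,0],[0,-1.06,-0.27,-0.12,0,0],[0,-1.06,-0.27,-0.12,0,0]]]'
python3 -m crank '[[[0,-1.06,-0.27,-0.12,0,0],[0,-1.06,-0.27,-0.12,0,0],[0,-0.53,-0.13,-0.06,0,0],[0,0,0,0,0,0],[0,0,0,0,0,0]]]'
python3 - <<'E'
from fit import *
s=read_state();M=Rn.from_rotvec(s["tcp_rot"]).as_matrix();k,q=np.cos(p[2]),np.sin(p[2]);e=s["tool_pos"]-[*p[:2],0]
print("rest xyz",k*e[0]+q*e[1],-q*e[0]+k*e[1],e[2]);print(M.round(3),s["q"].round(3) if hasattr(s["q"],"round") else s["q"],"width",s["width"],"tilt",np.degrees(np.arccos(-M[2,2])))
im=read_camera("scene");cv2.imwrite("pics/s2.png",cv2.resize(im,(800,600)))
E
```

```text
time: 2.48
tool_pos: [0.4716, 0.0768, 0.2438]
tcp_rot: [-0.365, -3.107, 0.005]
wrist_force: [-1.6, 0.1, -0.7]
width: 0.775
grip_force: 0.0
time: 3.15
tool_pos: [0.4598, -0.0066, 0.2412]
tcp_rot: [0.31, 2.668, 1.392]
wrist_force: [0.9, -0.8, -0.5]
width: 0.775
grip_force: 0.0
time: 3.57
tool_pos: [0.4543, -0.0234, 0.2181]
tcp_rot: [0.286, 2.417, 1.762]
wrist_force: [-0.5, 0.1, 0.4]
width: 0.771
grip_force: 0.0
rest xyz 0.07140677132914469 0.00022763972887420575 0.21812873791359122
[[-0.972  0.072  0.221]
 [ 0.233  0.297  0.926]
 [ 0.001  0.952 -0.306]] [-0.824  0.268  2.122  0.926  1.709 -2.53 ] width 0.770596181737425 tilt 72.17501971936824
```

View pics/s2.png

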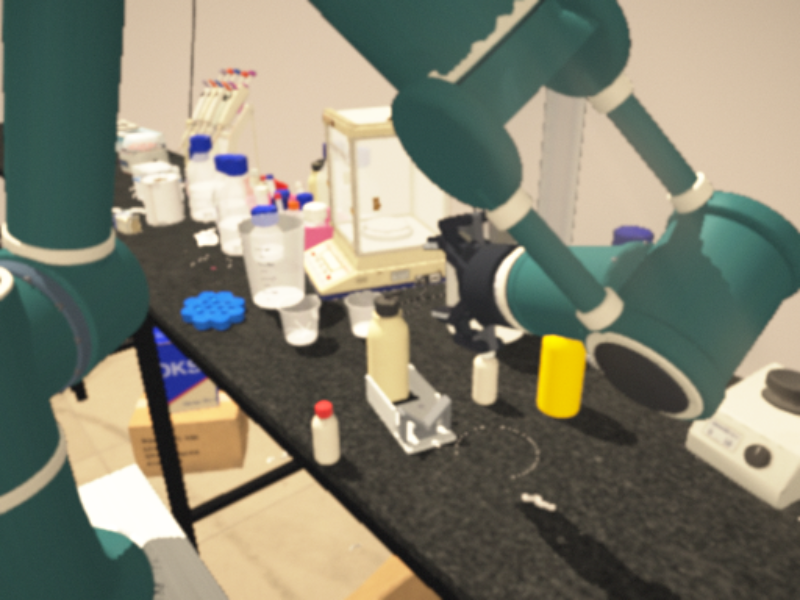

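The tilt is reachable, but the last joint ends at -2.53 (limit -2.55). The half-turned grasp gives much more margin, ending around +0.6. I'll untilt and turn the tool by half a turn.

```bash
python3 -m crank '[[[0,1.02,0.4,0.12,0,0],[0,1.02,0.4,0.12,0,0],[0,1.02,0.4,0.12,0,0],[0,1.02,0.4,0.12,0,0],[0,1.02,0.4,0.12,0,0],[0,1.02,0.4,0.12,0,0],[0,1.02,0.4,0.12,0,0],[0,1.02,0.4,0.12,0,0]]]' >/dev/null
python3 -m crank '[[[0,1.02,0.4,0.12,0,0],[0,1.02,0.4,0.12,0,0],[0,0.51,0.2,0.06,0,0],[0,0,0,0,0,0.12],[0,0,0,0,0,0.12],[0,0,0,0,0,0.12],[0,0,0,0,0,0.12],[0,0,0,0,0,0.12]]]' |grep tool
python3 -m crank '[[[0,0,0,0,0,0.12],[0,0,0,0,0,0.12],[0,0,0,0,0,0.12],[0,0,0,0,0,0.12],[0,0,0,0,0,0.12],[0,0,0,0,0,0.12],[0,0,0,0,0,0.12],[0,0,0,0,0,0.12]]]' >/dev/null
python3 -m crank '[[[0,0,0,0,0,0.12],[0,0,0,0,0,0.12],[0,0,0,0,0,0.12],[0,0,0,0,0,0.12],[0,0,0,0,0,0.12],[0,0,0,0,0,0.12],[0,0,0,0,0,0.12],[0,0,0,0,0,0.12]]]' >/dev/null
python3 -m crank '[[[0,0,0,0,0,0.12],[0,0,0,0,0,0.12],[0,0,0,0,0,0.12],[0,0,0,0,0,0.12],[0,0,0,0,0,0.12],[0,0,0,0,0,0.02],[0,0,0,0,0,0],[0,0,0,0,0,0]]]'
cat > st.py <<'E'
from fit import *
s=read_state();M=Rn.from_rotvec(s["tcp_rot"]).as_matrix();k,q=np.cos(p[2]),np.sin(p[2]);e=s["tool_pos"]-[*p[:2],0]
Q=np.array([[k,q,0],[-q,k,0],[0,0,1]])
print("t",s["time"],"rest mm",(Q@e*1000).round(1),"force rest",(Q@s["wrist_force"]).round(1));print("tool axes in rest\n",(Q@M).round(3),np.round(s["q"],2),"opening",s["width"]*85.4,"tilt",np.degrees(np.arccos(-M[2,2])))
E
python3 st.py
```

```text
tool_pos: [0.4779, 0.0785, 0.2554]
time: 6.95
tool_pos: [0.4777, 0.0774, 0.2534]
tcp_rot: [-3.12, 0.361, -0.006]
wrist_force: [-0.3, -0.6, 0.6]
width: 0.773
grip_force: 0.0
t 6.95 rest mm [-32.1  -0.9 253.4] force rest [ 0.6 -0.2  0.6]
tool axes in rest
 [[-0.009  1.    -0.001]
 [ 1.     0.009  0.004]
 [ 0.004 -0.001 -1.   ]] [ 0.11 -0.13  1.94  0.    1.33  1.91] opening 65.99046824914085 tilt 0.22980550969255462
```

```bash
python3 -m crank '[[[0,0.14,3,0,0,0.009],[0,0,3,0,0,0],[0,0,2,0,0,0],[0,0,2,0,0,0],[0,0,1.5,0,0,0],[0,0,1,0,0,0],[0,0,0,0,0,0]]]' |grep -E "tool|wrist"
python3 - <<'E'
from fit import *
a=read_camera("scene")[150:260,190:340];b=read_camera("side")[110:220,230:380]
cv2.imwrite("pics/k3.png",cv2.resize(np.hstack([a,b]),(800,293),interpolation=cv2.INTER_CUBIC))
E
python3 st.py
```

```text
tool_pos: [0.4754, 0.0752, 0.1243]
wrist_force: [-0.9, -0.6, -0.7]
t 7.6333 rest mm [-30.   -0.7 126.8] force rest [ 0.4 -0.3  0.4]
tool axes in rest
 [[ 0.003  1.    -0.   ]
 [ 1.    -0.003  0.001]
 [ 0.001 -0.    -1.   ]] [ 0.1  -0.03  2.09  0.    1.08  1.92] opening 65.83655065990995 tilt 0.030941404012288884
```

View pics/k3.png

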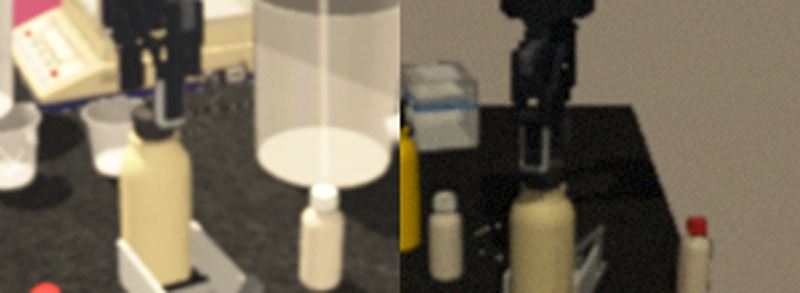

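The fingers straddle the stopper: front fingertip at (172,125), rear one hidden behind it, with nothing touched. Next I'll work out the true fingertip height.

```bash
python3 - <<'E'
from fit import *
for z in(125,130,135,140):
    print(z,((proj(CM["scene"],W(p,[[3,-11,z],[3,11,z],[17,-11,z],[17,11,z]]))-[190,150])*2.667).round(0).tolist(), ((proj(CM["side"],W(p,[[-77,-11,z],[-77,11,z]]))-[230,110])*2.667).round(0).tolist())
E
python3 -m crank '[[[0,0,1,0,0,0],[0,0,1,0,0,0],[0,0,0.5,0,0,0],[0,0,0,0,0,0]]]' |grep -E "tool|wrist"
```

```text
125 [[158.0, 159.0], [184.0, 153.0], [166.0, 167.0], [192.0, 161.0]] [[140.0, 210.0], [113.0, 207.0]]
130 [[157.0, 153.0], [184.0, 147.0], [165.0, 161.0], [192.0, 155.0]] [[140.0, 204.0], [114.0, 201.0]]
135 [[157.0, 147.0], [184.0, 141.0], [165.0, 155.0], [192.0, 149.0]] [[140.0, 198.0], [114.0, 196.0]]
140 [[157.0, 141.0], [184.0, 135.0], [165.0, 149.0], [192.0, 143.0]] [[140.0, 192.0], [114.0, 190.0]]
tool_pos: [0.4758, 0.075, 0.0996]
wrist_force: [-0.3, -0.2, -0.6]
```

```bash
python3 - <<'E'
from fit import *
for n in("scene","side"):
    a=read_camera(n).astype(int);b=cv2.imread(f"pics/{n}_raw.png").astype(int)
    d=cv2.GaussianBlur(np.abs(a-b).max(2).astype(np.float32),(0,0),.7)>28
    lo=(240,275) if n=="scene" else (265,300)
    print(n,[(u,int(np.where(d[:230,u])[0].max()) if d[:230,u].any() else -1) for u in range(*lo)])
for z in(100,110,120,130):
    print(z,proj(CM["scene"],W(p,[[3,-11,z],[3,11,z],[17,-11,z],[17,11,z]])).round(0).tolist(), proj(CM["side"],W(p,[[-77,-11,z],[-77,11,z],[-63,-11,z]])).round(0).tolist())
E
python3 st.py
```

```text
scene [(240, 191), (241, 190), (242, 190), (243, 191), (244, 192), (245, 193), (246, 193), (247, 199), (248, 203), (249, 205), (250, 206), (251, 207), (252, 207), (253, 207), (254, 207), (255, 207), (256, 207), (257, 206), (258, 205), (259, 186), (260, 185), (261, 181), (262, 181), (263, 185), (264, 185), (265, 183), (266, 180), (267, 51), (268, 51), (269, 51), (270, 50), (271, 49), (272, 49), (273, 48), (274, 47)]
side [(265, 29), (266, 41), (267, 124), (268, 126), (269, 127), (270, 128), (271, 149), (272, 189), (273, 190), (274, 190), (275, 192), (276, 192), (277, 192), (278, 192), (279, 192), (280, 192), (281, 192), (282, 192), (283, 191), (284, 191), (285, 189), (286, 150), (287, 149), (288, 149), (289, 149), (290, 150), (291, 150), (292, 150), (293, 150), (294, 149), (295, 149), (296, 148), (297, 129), (298, 129), (299, 128)]
100 [[249.0, 221.0], [259.0, 218.0], [252.0, 224.0], [262.0, 221.0]] [[282.0, 199.0], [273.0, 198.0], [284.0, 197.0]]
110 [[249.0, 216.0], [259.0, 214.0], [252.0, 219.0], [262.0, 217.0]] [[282.0, 195.0], [273.0, 194.0], [284.0, 193.0]]
120 [[249.0, 212.0], [259.0, 210.0], [252.0, 215.0], [262.0, 212.0]] [[282.0, 191.0], [273.0, 190.0], [284.0, 189.0]]
130 [[249.0, 208.0], [259.0, 205.0], [252.0, 210.0], [262.0, 208.0]] [[282.0, 186.0], [273.0, 186.0], [284.0, 184.0]]
t 8.0667 rest mm [-29.7  -1.3 100.8] force rest [ 0.2  0.9 -0.2]
tool axes in rest
 [[ 0.003  1.     0.   ]
 [ 1.    -0.003 -0.001]
 [-0.001  0.    -1.   ]] [ 0.1  -0.    2.12  0.    1.03  1.92] opening 65.7887260907175 tilt 0.05450438929477818
```

At this opening the true tips stand about 20 mm behind the TCP, at z ≈ 117–128. I'll lower 1 cm, keeping the body just above the spout, narrow to 62 mm (still loose), then begin tipping slowly.

```bash
python3 -m crank '[[[0,0,0.5,0,0,0],[0,0,0.45,0,0,0],[0,0,0,0,0,0],[0,0,0,0,0,0],[0,0,0,0,0,0]]]' 6.2 20; python3 st.py
python3 -m crank '[[[0,0.33,-0.1,0.04,0,0],[0,0.33,-0.1,0.04,0,0],[0,0.33,-0.1,0.04,0,0],[0,0.33,-0.1,0.04,0,0],[0,0.33,-0.1,0.04,0,0],[0,0,0,0,0,0]]]';python3 st.py
```

```text
time: 8.48
tool_pos: [0.4772, 0.0751, 0.0917]
tcp_rot: [-3.118, 0.381, 0.0]
wrist_force: [-0.0, 0.5, -0.4]
width: 0.722
grip_force: 0.0
t 8.4833 rest mm [-29.8  -0.9  91.7] force rest [-0.5 -0.1 -0.4]
tool axes in rest
 [[ 0.004  1.    -0.   ]
 [ 1.    -0.004 -0.   ]
 [-0.    -0.    -1.   ]] [0.1  0.01 2.12 0.   1.01 1.92] opening 61.63050739633397 tilt 0.0024551062481020726
time: 8.98
tool_pos: [0.4729, 0.0575, 0.0954]
tcp_rot: [-2.92, 0.36, -0.036]
wrist_force: [-0.2, 0.1, -0.2]
width: 0.73
grip_force: 0.0
t 8.9833 rest mm [-11.7  -0.9  95.4] force rest [-0.1 -0.2 -0.2]
tool axes in rest
 [[ 0.006  0.98  -0.199]
 [ 1.    -0.006  0.001]
 [ 0.    -0.199 -0.98 ]] [-0.09 -0.04  2.18  0.24  0.98  1.6 ] opening 62.313562212694826 tilt 11.4977887317614
```

```bash
python3 -m crank '[[[0,0.33,-0.1,0.04,0,0],[0,0.33,-0.1,0.04,0,0],[0,0.33,-0.1,0.04,0,0],[0,0.33,-0.1,0.04,0,0],[0,0.33,-0.1,0.04,0,0],[0,0.33,-0.1,0.04,0,0],[0,0.33,-0.1,0.04,0,0],[0,0,0,0,0,0]]]';python3 st.py
python3 - <<'E'
from fit import *
a=read_camera("scene")[130:280,190:340];b=read_camera("side")[100:250,230:380]
cv2.imwrite("pics/k4.png",cv2.resize(np.hstack([a,b]),(800,400),interpolation=cv2.INTER_CUBIC))
E
```

```text
time: 9.65
tool_pos: [0.4669, 0.0345, 0.094]
tcp_rot: [-2.644, 0.326, -0.077]
wrist_force: [0.8, 0.0, 0.3]
width: 0.721
grip_force: 0.0
t 9.65 rest mm [12.1 -1.3 94. ] force rest [-0.2  0.7  0.3]
tool axes in rest
 [[ 0.005  0.887 -0.462]
 [ 1.    -0.006  0.001]
 [-0.002 -0.462 -0.887]] [-0.35 -0.01  2.23  0.55  1.06  1.15] opening 61.60794472488709 tilt 27.48472613407461
```

View pics/k4.png

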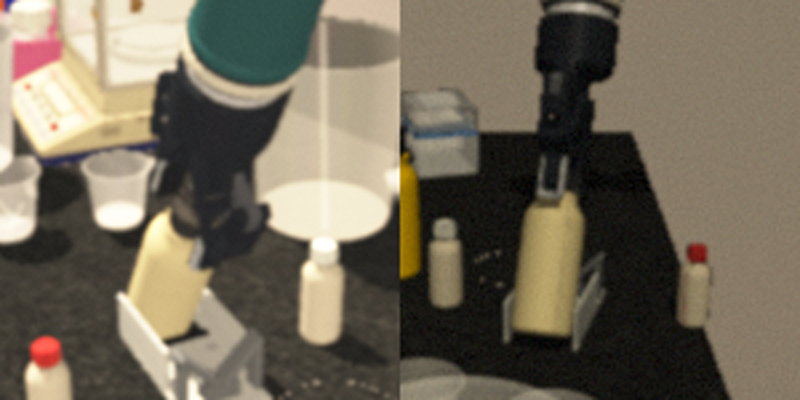

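The jar leans with the tool at about 27–30°. The front fingertip at (197,262) is under its shoulder and the foot is against the stop at (175,335). Forces are near zero, so I'll keep lowering.

```bash
python3 -m crank '[[[0,0.32,-0.1,0.04,0,0],[0,0.32,-0.1,0.04,0,0],[0,0.32,-0.1,0.04,0,0],[0,0.32,-0.1,0.04,0,0],[0,0.32,-0.1,0.04,0,0],[0,0.32,-0.1,0.04,0,0],[0,0.32,-0.1,0.04,0,0],[0,0,0,0,0,0]]]';python3 st.py
cat > jar.py <<'E'
from fit import *
# scene: centroid/extents of pale-body pixels near rest
a=read_camera("scene");cv2.imwrite("pics/j%d.png"%int(read_state()["time"]*100),a)
h=cv2.cvtColor(a,cv2.COLOR_BGR2HSV);k=((h[...,0]>17)&(h[...,0]<32)&(h[...,1]>70)&(h[...,2]>110)).astype(np.uint8)
k[:, :225]=0;k[:,315:]=0;k[:150]=0;k[290:]=0
n,l,s,c=cv2.connectedComponentsWithStats(k);i=1+s[1:,4].argmax();print("comp",s[i],c[i].round(1))
b=cv2.minAreaRect(np.argwhere(l==i)[:,::-1].astype(np.float32));print(b)
E
python3 jar.py
```

```text
time: 10.42
tool_pos: [0.4615, 0.0135, 0.0868]
tcp_rot: [-2.367, 0.291, -0.112]
wrist_force: [0.1, -0.2, -1.1]
width: 0.728
grip_force: 0.2
t 10.4167 rest mm [33.8 -1.6 86.8] force rest [ 0.1  0.1 -1.1]
tool axes in rest
 [[ 0.004  0.725 -0.689]
 [ 1.    -0.005  0.001]
 [-0.003 -0.689 -0.725]] [-0.58  0.13  2.23  0.77  1.21  0.79] opening 62.17642205035989 tilt 43.517303470971896
comp [ 225  156   61   30 1134] [252.5 169. ]
((254.9266357421875, 170.4649658203125), (28.0135498046875, 60.37183380126953), 88.9583740234375)
```

The wrist now carries about 1.1 N downward, so the front finger is supporting the jar as intended.

```bash
python3 -m crank '[[[0,0.32,-0.1,0.04,0,0],[0,0.32,-0.1,0.04,0,0],[0,0.32,-0.1,0.04,0,0],[0,0.32,-0.1,0.04,0,0],[0,0.32,-0.1,0.04,0,0],[0,0,0,0,0,0]]]'|grep -E "force";python3 st.py
cat > jar.py <<'E'
from fit import *
a=read_camera("scene");cv2.imwrite("pics/j%d.png"%int(read_state()["time"]*100),a)
h=cv2.cvtColor(a,cv2.COLOR_BGR2HSV);k=((h[...,0]>17)&(h[...,0]<32)&(h[...,1]>60)&(h[...,2]>90))
B=(slice(195,280),slice(228,300));k=k[B]
ph=np.linspace(0,6.283,40);best=[]
for th in np.radians(np.arange(20,80,2)):
  ax=np.array([np.sin(th),0,np.cos(th)]);nx=np.array([np.cos(th),0,-np.sin(th)])
  for s in range(4,40,3):
    foot=np.array([0,0,10])-28*nx-s*ax
    pts=np.vstack([foot+z*ax+r*(np.cos(ph)[:,None]*nx+np.sin(ph)[:,None]*[0,1,0]) for z,r in((0,28),(105,28),(122,22))])
    hull=cv2.convexHull(proj(m if 0 else CM["scene"],W(p,pts)).astype(np.float32)).round().astype(int)
    g=np.zeros((384,512),np.uint8);cv2.fillPoly(g,[hull],1);g=g[B]>0
    best.append(((g&k).sum()/(g|k).sum(),np.degrees(th).round(),s))
print(k.sum(),sorted(best)[-4:])
E
python3 jar.py
```

```text
wrist_force: [-0.7, 0.8, -1.7]
grip_force: 0.3
t 10.9667 rest mm [47.8 -1.5 78.3] force rest [-0.6 -0.8 -1.7]
tool axes in rest
 [[ 0.003  0.574 -0.819]
 [ 1.    -0.004  0.001]
 [-0.003 -0.819 -0.574]] [-0.7   0.29  2.21  0.86  1.33  0.59] opening 61.99961270714614 tilt 54.96439059635924
631 [(np.float64(0.4574468085106383), np.float64(54.0), 4), (np.float64(0.4597510373443983), np.float64(54.0), 16), (np.float64(0.4666666666666667), np.float64(54.0), 13), (np.float64(0.4691865242399343), np.float64(54.0), 10)]
```

```bash
python3 -m crank '[[[0,0.16,-0.07,0.02,0,0],[0,0.16,-0.07,0.02,0,0],[0,0.16,-0.07,0.02,0,0],[0,0.16,-0.07,0.02,0,0],[0,0.16,-0.07,0.02,0,0],[0,0.16,-0.07,0.02,0,0],[0,0.16,-0.07,0.02,0,0],[0,0.16,-0.07,0.02,0,0]]]'|grep force;python3 st.py|head -1
python3 -m crank '[[[0,0.08,-0.03,0.01,0,0],[0,0.08,-0.03,0.01,0,0],[0,0.08,-0.03,0.01,0,0],[0,0.08,-0.03,0.01,0,0],[0,0.08,-0.03,0.01,0,0],[0,0,0,0,0,0]]]'|grep force;python3 st.py; python3 jar.py
```

```text
wrist_force: [0.3, 0.2, -0.8]
grip_force: 0.3
t 11.6833 rest mm [59.5 -1.2 71.1] force rest [-0.3  0.2 -0.8]
wrist_force: [-0.1, -0.6, -0.7]
grip_force: 0.3
t 12.1833 rest mm [62.3 -1.3 68. ] force rest [ 0.6  0.1 -0.7]
tool axes in rest
 [[ 0.004  0.389 -0.921]
 [ 1.    -0.002  0.003]
 [-0.001 -0.921 -0.389]] [-0.8   0.47  2.16  0.91  1.46  0.43] opening 61.87552750615115 tilt 67.07825323444094
485 [(np.float64(0.33947157726180943), np.float64(66.0), 22), (np.float64(0.34057971014492755), np.float64(66.0), 28), (np.float64(0.34382566585956414), np.float64(68.0), 28), (np.float64(0.3453815261044177), np.float64(68.0), 25)]
```

```bash
for i in 1; do python3 -m crank '[[[0,0.08,-0.03,0.01,0,0],[0,0.08,-0.03,0.01,0,0],[0,0.08,-0.03,0.01,0,0],[0,0.08,-0.03,0.01,0,0],[0,0.08,-0.03,0.01,0,0],[0,0,0,0,0,0]]]'|grep force;python3 st.py|head -1;done
python3 -m crank '[[[0,0.08,-0.03,0.01,0,0],[0,0.08,-0.03,0.01,0,0],[0,0.08,-0.03,0.01,0,0],[0,0.08,-0.03,0.01,0,0],[0,0,0,0,0,0],[0,0,0,0,0,0]]]'|grep force;python3 st.py; python3 jar.py
python3 - <<'E'
from fit import *
a=read_camera("scene")[130:280,190:340];b=read_camera("side")[100:250,230:380]
cv2.imwrite("pics/k5.png",cv2.resize(np.hstack([a,b]),(800,400),interpolation=cv2.INTER_CUBIC))
E
```

```text
wrist_force: [0.2, -0.2, -1.3]
grip_force: 0.4
t 12.7333 rest mm [65.3 -1.4 64.7] force rest [ 0.2  0.3 -1.3]
wrist_force: [-0.5, -0.3, -0.2]
grip_force: 0.0
t 13.2333 rest mm [67.3 -1.3 62.4] force rest [ 0.4 -0.4 -0.2]
tool axes in rest
 [[ 0.004  0.305 -0.952]
 [ 1.    -0.002  0.003]
 [-0.    -0.952 -0.305]] [-0.82  0.56  2.13  0.92  1.52  0.37] opening 61.75048685497742 tilt 72.23114549272574
463 [(np.float64(0.3082089552238806), np.float64(76.0), 34), (np.float64(0.3092006033182504), np.float64(74.0), 31), (np.float64(0.31153846153846154), np.float64(74.0), 34), (np.float64(0.31471698113207547), np.float64(74.0), 28)]
```

The load vanished at about 72°, so the jar has landed in the saddle. I'll ease the front finger off slightly, then withdraw along the jar's axis.

```bash
python3 -m crank '[[[0,0.08,0,0,0,0],[0,0.08,0,0,0,0],[0,0,0,0,0,0],[0,0,0,0,0,0]]]'|grep force; python3 st.py|head -1
python3 -m crank '[[[0,0,-0.3,0,0,0],[0,0,-0.4,0,0,0],[0,0,-0.5,0,0,0],[0,0,-0.5,0,0,0],[0,0,-0.5,0,0,0],[0,0,0,0,0,0]]]' |grep force; python3 st.py|head -1; python3 jar.py
```

```text
wrist_force: [0.3, 0.1, -0.5]
grip_force: 0.0
t 13.7167 rest mm [67.8 -1.3 61. ] force rest [-0.2  0.3 -0.5]
wrist_force: [0.2, 0.2, 0.5]
grip_force: 0.0
t 14.2167 rest mm [90.  -0.7 68. ] force rest [-0.2  0.1  0.5]
477 [(np.float64(0.3012869038607116), np.float64(74.0), 34), (np.float64(0.30223880597014924), np.float64(72.0), 22), (np.float64(0.303637713437268), np.float64(74.0), 28), (np.float64(0.3051750380517504), np.float64(72.0), 28)]
```

```bash
python3 -m crank '[[[0,0,-1,0,0,0],[0,0,-1,0,0,0],[0,0,-1.5,0,0,0],[0,0,-1.5,0,0,0],[0,0,-1.5,0,0,0],[0,0,-1.5,0,0,0],[0,0,-1.5,0,0,0],[0,0,0,0,0,0]]]' |grep force; python3 st.py|head -1; python3 jar.py
python3 - <<'E'
from fit import *
a=read_camera("scene")[130:280,190:340];b=read_camera("side")[100:250,230:380]
cv2.imwrite("pics/k6.png",cv2.resize(np.hstack([a,b]),(800,400),interpolation=cv2.INTER_CUBIC))
E
```

```text
wrist_force: [0.7, -0.3, -0.6]
grip_force: 0.0
t 14.9333 rest mm [ 1.829e+02 -1.000e-01  9.760e+01] force rest [ 0.1  0.7 -0.6]
524 [(np.float64(0.32056005895357403), np.float64(72.0), 22), (np.float64(0.32108743570903747), np.float64(72.0), 19), (np.float64(0.32277526395173456), np.float64(70.0), 22), (np.float64(0.3273809523809524), np.float64(70.0), 19)]
```

View pics/k6.png

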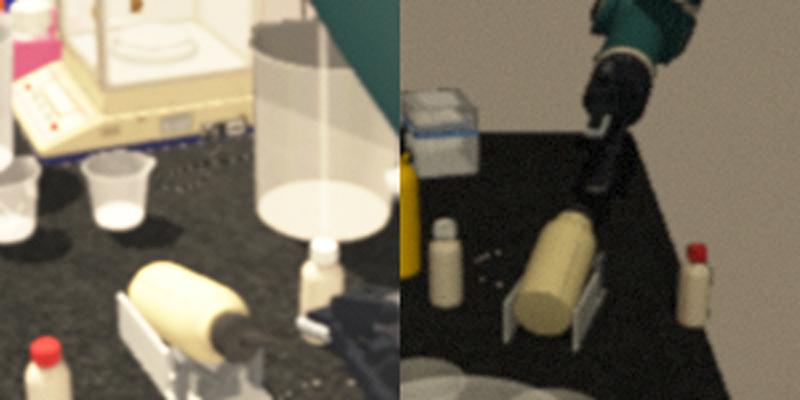

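The jar lies in the saddle between the cheeks, with its stopper at (232,338) sticking out past the V. Both bottles are still standing, and the gripper is clear past the spout. I'll back off a bit more and hand in.

```bash
python3 -m crank '[[[0,0,-2,0,0,0],[0,0,-2,0,0,0],[0,0,-1,0,0,0],[0,0,0,0,0,0],[0,0,0,0,0,0],[0,0,0,0,0,0]]]' |grep -E "force|time"; python3 jar.py; python3 -c "
from workcell import *
print(finish_job())"
```

```text
time: 15.58
wrist_force: [0.1, 1.2, 0.3]
grip_force: 0.0
516 [(np.float64(0.3136966126656848), np.float64(72.0), 22), (np.float64(0.3152094048493755), np.float64(72.0), 19), (np.float64(0.3167420814479638), np.float64(70.0), 22), (np.float64(0.32142857142857145), np.float64(70.0), 19)]
the job is handed in; nothing more can be done
None
```

The jar was tipped over the stop with the fingertips, supported on the way down, and left lying in the saddle with both bottles still standing; handed in at about 16 s, no verdict shown.

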